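# Close and latch the coin inspection tray

### The arm

A 6-joint arm with a two-finger parallel gripper is mounted at the origin on the work surface. World frame = base frame: x ahead of the robot, y to its left, z up, the work surface at z = 0. Lengths are in mm, angles in degrees, forces in N, time in s.
With the tool pointing down it reaches from about 350 to 850 mm from the base axis. Payload 8.1 kg.
Tool frame: the origin (TCP) lies at the centre of the arm's flange, where the gripper is bolted on; the fingertips stand 173 mm ahead of it and the grasp point (between the pads) lies 155 mm ahead of it; z points along the fingers, y is the line along which they close (so a half turn about z gives the same grasp; the last joint's range is limited). The gripper opens to 85 mm and grips with 20 to 120 N. Pads are 22 mm wide; open, the fingers measure 114 mm over their backs; the gripper's body (76 mm by 85 mm) begins 54 mm behind the grasp point. The pads swing forward as they close: fully open they stand 13 mm farther back than shut.
Start: joints at [-4.893, 7.471, 85.268, -0, 87.261, -4.893], TCP at [600.006, 0.022, 404.692] pointing down, gripper open.
Joint ranges: [-169.43, 169.43], [-51.17, 129.36], [1.28, 143.12], [-76.62, 256.62], [0, 156.53], [-152.29, 152.29]. Speed limits (degrees/s): [136.94, 136.94, 159.86, 180, 180, 180].

### API

Orientations are given as [roll, pitch, yaw] about the fixed x, y, z axes, in that order (R = Rz(yaw) Ry(pitch) Rx(roll)).
In Python, from bench import * gives the robot as it stands.
- The arm moves only by the shell command python3 -m jog 'ROWS' [FORCE]. ROWS is text: rows parted by semicolons, each of 7 numbers parted by spaces: the shift along the tool's x, y, z scaled (see below), then the turn, a rotation vector about the tool's x, y, z scaled (see below), then the closure, from -1 (fully open) to 1 (shut). In form: tx ty tz wx wy wz hand; .... A call has 1 to 5 rows; each row shifts and turns the commanded pose from where the row before left it, along the tool's axes as they then stand; what a row does not reach is not made up. The controller multiplies each number of a shift by 0.1 m and each number of a turn by 60 degrees. A row lasts 1/8 s, in which the tool goes at most 62.5 mm and 10.7 degrees, less where a joint would pass 70% of its speed; a pose out of reach is approached as far as the arm can. A call with a number of a shift or a turn outside -1 to 1 is refused whole. A call with a gripper value outside its range is refused whole. The fingers move at their own pace and stop on an object; FORCE is the grip in N (left out, the last holds). Time passes only in rows, so rows that do not move let the fingers close. It gives the time, the measured TCP pose, the force, the opening and the grip force at its end, in the units of the state.
- sense(): the state, without advancing time (a new reading comes with each control period).
- snapshot(name): name is "scene" or "side" or "wrist"; returns a dict with "img" (420x560x3 uint8, red, green, blue), "fx", "fy", "cx", "cy" (pixels), "dist" ([k1, k2, p1, p2, k3] as OpenCV has them; the pictures are not rectified), "extrinsics" (4x4, takes a point from camera to world coordinates). Camera axes: x right, y down, z forward; pixel columns grow to the right and rows downward; lengths in mm; the calibration is good to about 2 mm. A picture is of the moment at which its call begins. There is no depth.
- hand_in(): hands the job in; it is judged then, once.
The state is a dict: "time": time; "joint_pos": joint angles; "qd": joint speeds; "joint_efforts": joint torques, N m; "tool_pos": TCP position; "tcp_rot": TCP orientation; "ft_force": force on the tool from outside, world axes, zero at the start; "wrist_torque": the same for the moment, N m; "finger_gap": finger opening in mm; "grip_force": force on a finger pad.
Only numpy, scipy, OpenCV 4.12 (cv2) and the standard library are available. Lean on these libraries where they do the work, as an engineer would, in place of code of your own. Each camera call takes 0.05 s, during which the arm holds its last target. There are 200 camera calls.

### The job

Close the coin tray: lift its latch bar over the striker, slide the clear cover shut over the two shillings, and let the bar drop fully down into the slot between the striker and the tall back stop. Work gently, do not ram or force the bar against the keeper, and leave the coins and the other things on the counter where they are.

Things in the scene. Friction and masses are not known exactly. Their poses are not given: they have to be found in the camera images.
- case: Grey and aluminium coin tray fixed to the counter, 160 mm (its x) by 340 mm (its y), 45 mm high. Origin: centre of its underside, on the counter. Its +y is the closing direction of the cover; the latch bar sticks out over its +x side.
- cover (a joint): Clear sliding cover (156 x 150 mm plate in an aluminium frame, top 54 mm above the counter) on the tray; value is its travel in m along the tray's +y: it starts near 0 (open, 0 to 0.025), end stop at 0.172. It stays where it is left; about 2 N of friction, a little more when moved fast. The latch bar rides on it.
- latch_bar (a joint): Angle in rad of the steel latch bar: 12 mm wide (tray's y), 14 mm high, 130 mm long from its pivot along the tray's +x. 0 is level and fully down (a stop; underside 62 mm above the counter), 0.6 its upper stop. Falls by its weight (about 0.15 kg). It clears the striker above 0.19 and the tall back stop above 0.45: past 0.45 it would miss the slot, so raise it to about 0.3.
- bar_pivot (a point): The bar's pivot axis (parallel to the tray's y), on the cover, 69 mm above the counter; in the tray's frame x = 0.045, y = cover travel - 0.075.
- thumb_piece (a point): Centre of the upright grip at the bar's free end: 12 mm wide (tray's y), 30 mm long (tray's x), 32 mm tall. The point lies 115 mm out from the pivot and 12 mm above the bar's middle line (81 mm above the counter when level). Grasp across the 12 mm from above; it turns between the fingers as the bar swings.
- keeper_nominal (a point): Middle of the range of the slot of the dark steel keeper (pale foot) clamped on the tray's +x side, 62 mm above the counter; not the slot itself, which is up to 28 mm either way along the tray's y: not measured, see or feel it. The bar is centred in the 16 mm wide slot at a cover travel of 0.135 if the slot is mid-range, so truly at 0.107 to 0.163. The keeper spans 55 to 75 mm from the pivot.
- striker_nominal (a point): Top centre of the striker were the slot mid-range; it shifts with it. Along the tray's +y the keeper has the striker (52 mm long, blunt faces, top 72 mm above the counter), the slot, then the back stop (64 mm long, top 88 mm). A bar raised to 0.3 and slid on meets the back stop: feel for it at 15 mm/s, under 8 N (20 N fails; pushing the grip down doubles at the keeper), ease back 2 mm, lower.
- shilling1: Darkened silver shilling, 24 mm across, 3 mm thick, lying in the tray (felt floor 34 mm above the counter). Leave it.
- shilling2: The second shilling, the same. Leave it.
- spot_plate: White porcelain spot plate 75 x 95 x 11 mm on the counter beyond the tray's +x side; origin under its centre. Leave it.
- flip_holder: Red plastic coin flip holder 52 x 52 mm, 10 mm high, on the counter; origin under its centre. Leave it.
- iron_weight: Squat iron weight, 44 mm across, 38 mm high, on the counter; origin under its centre. Leave it.

How it is judged (in metres and radians):
On the way, in this order (a step that is already met when the one before it is completed fails the run):
1. the latch bar is lifted (beyond 0.15 rad) while the cover is still short of the keeper (travel under 0.090 m) (value of joint latch_bar above 0.15 rad and value of joint cover below 0.09 m), for 0.05 s.
2. the bar is carried raised (beyond 0.1 rad) over the striker (cover travel over 0.095 m) (value of joint latch_bar above 0.1 rad and value of joint cover above 0.095 m), for 0.05 s.
At the end, for the whole second after the job is handed in: The bar lies fully down (under 0.04 rad) in the keeper's slot with the cover shut (travel over 0.101 m; there the bar can be down only in the slot), everything at rest, and both shillings within 10 mm of where they lay (value of joint latch_bar below 0.04 rad and value of joint cover above 0.101 m and velocity of joint cover between -0.01 and 0.01 m/s and velocity of joint latch_bar between -0.05 and 0.05 rad/s and distance of each of shilling1, shilling2 from where it was at the start of the episode below 0.01 m); the robot touches nothing.
It fails at once if the latch bar is rammed or pressed against the keeper or tray with more than 20 N (contact force between latch_bar and case above 20 N).
It fails at once if a shilling is moved by more than 15 mm (distance of any of shilling1, shilling2 from where it was at the start of the episode above 0.015 m).
It fails at once if the spot plate, flip holder or iron weight is moved by more than 15 mm (distance of any of spot_plate, flip_holder, iron_weight from where it was at the start of the episode above 0.015 m).
It also fails if it takes over 42 s, if anything falls off the work surface, if the arm or the gripper's body presses on something with over 40 N, if the wrist force passes 120 N, or if a joint passes its speed limit or range.

## Working session

There is one attempt and no reset: what is moved stays moved. The work goes in short steps, Python scripts to look and compute and a shell command to move; the robot and the scene stay as the last step left them, time stands still between calls to the robot, and variables do not carry over. Pictures are saved under pics/ and viewed, at most 10 in all, crops included, and the job is handed in when it is done.

```bash
ls; mkdir -p pics; python3 - <<'E'
from bench import *
import cv2,pickle
d={n:snapshot(n) for n in("scene","side","wrist")}
pickle.dump(d,open("s0.pkl","wb"))
for n in d:
    cv2.imwrite(f"pics/{n}0.png",d[n]["img"][:,:,::-1]); print(n,d[n]["extrinsics"].round(3).tolist(),d[n]["fx"],d[n]["dist"])
print(sense())
E
```

```text
pics
scene [[-0.525, 0.676, -0.517, 1033.764], [0.851, 0.419, -0.317, 336.241], [0.003, -0.606, -0.795, 828.839], [0.0, 0.0, 0.0, 1.0]] 525.8456544554556 [-0.1010952  0.         0.         0.         0.       ]
side [[0.705, -0.429, 0.565, 92.304], [-0.709, -0.424, 0.563, -418.37], [-0.002, -0.798, -0.603, 602.398], [0.0, 0.0, 0.0, 1.0]] 392.32404699456225 [-0.05244168  0.          0.          0.          0.        ]
wrist [[1.0, 0.001, -0.001, 599.809], [0.0, -0.95, -0.312, 80.823], [-0.001, 0.312, -0.95, 372.988], [0.0, 0.0, 0.0, 1.0]] 316.81507469956114 [-0.07420228  0.          0.          0.          0.        ]
{'time': 0.15, 'joint_pos': array([-4.89303101e+00,  7.50707908e+00,  8.53159478e+01, -2.11761814e-04,
        8.72629367e+01, -4.89421880e+00]), 'qd': array([-0.07811475, -0.27792846, -0.195508  , -0.03184573,  0.01418643,
       -0.10368238]), 'joint_efforts': array([ 1.01583330e-03, -5.70061326e+01, -5.01160097e+01, -1.39109225e-04,
        9.69119486e-03, -7.10949371e-05]), 'tool_pos': array([5.99818924e+02, 3.74336774e-02, 4.03855711e+02]), 'tcp_rot': array([-1.79914332e+02, -7.12337140e-03,  9.00011927e+01]), 'ft_force': array([-0.69598534,  0.07031396, -0.09671302]), 'wrist_torque': array([ 0.02526657,  0.09056896, -0.01660111]), 'grip_force': 0.0, 'finger_gap': 85.44445005952336}
```

View pics/scene0.png

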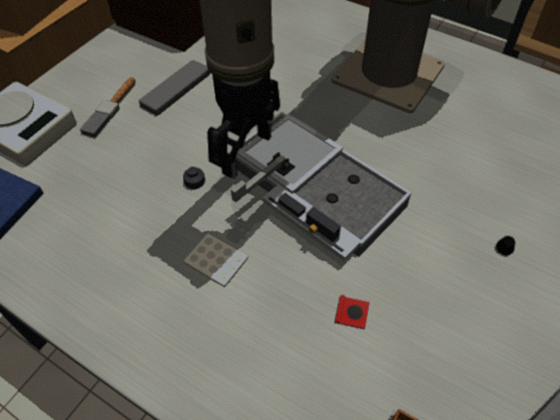

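View pics/side0.png

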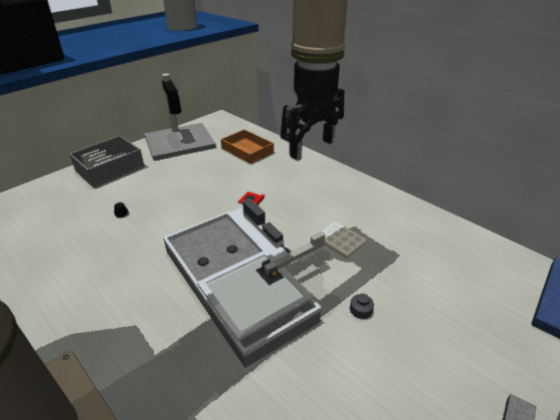

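View pics/wrist0.png

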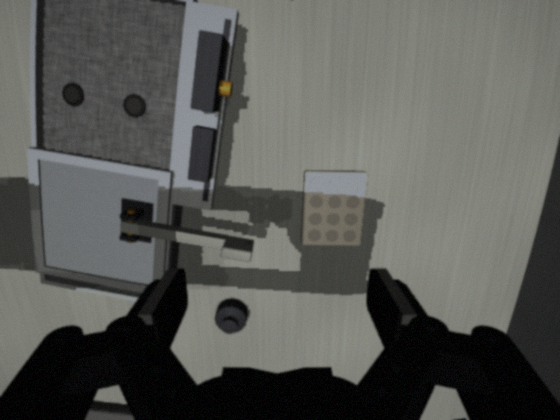

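The wrist view shows the tray with +y nearly along world +y. The grip is at about (237,250), the striker at (201,152) and the back stop at (209,70). I'll zoom in to read the corners.

```bash
python3 - <<'E'
import cv2,pickle
d=pickle.load(open("s0.pkl","rb"))
im=d["wrist"]["img"][:,:,::-1][0:300,110:300]
im=cv2.convertScaleAbs(im,alpha=1.6,beta=25)
a=cv2.resize(im[0:150],None,fx=4,fy=4,interpolation=cv2.INTER_CUBIC)
b=cv2.resize(im[150:300],None,fx=4,fy=4,interpolation=cv2.INTER_CUBIC)
for m,v0 in((a,0),(b,150)):
    for k in range(0,190,20): cv2.putText(m,str(110+k),(4*k,10),0,.35,(0,0,255));cv2.line(m,(4*k,12),(4*k,18),(0,0,255))
    for k in range(0,150,10): cv2.putText(m,str(v0+k),(0,4*k+4),0,.35,(0,255,0));cv2.line(m,(22,4*k),(30,4*k),(0,255,0))
cv2.imwrite("pics/za.png",a);cv2.imwrite("pics/zb.png",b)
E
```

```text
(no output)
```

View pics/za.png

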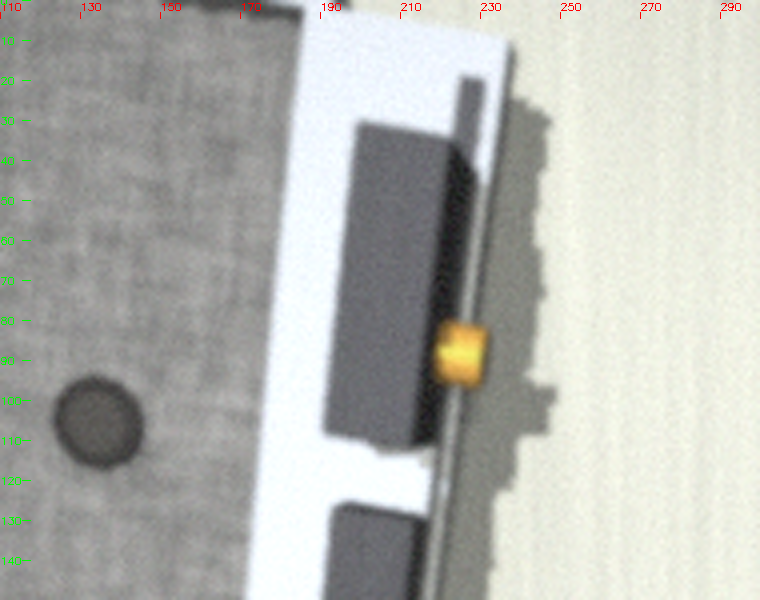

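View pics/zb.png

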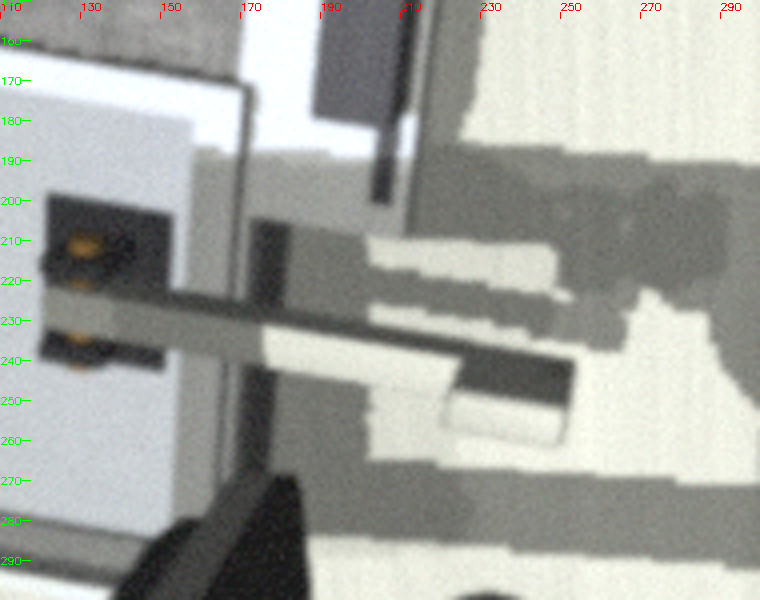

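```bash
cat > h.py <<'E'
import numpy as np,cv2
def ray(c,uv,z):
    K=np.array([[c["fx"],0,c["cx"]],[0,c["fy"],c["cy"]],[0,0,1.]])
    p=cv2.undistortPoints(np.array(uv,float).reshape(-1,1,2),K,np.array(c["dist"],float)).reshape(-1,2)
    E=np.array(c["extrinsics"]); r=np.c_[p,np.ones(len(p))]@E[:3,:3].T; o=E[:3,3]
    return o+r*((z-o[2])/r[:,2])[:,None]
E
python3 - <<'E'
import pickle
from h import *
c=pickle.load(open("s0.pkl","rb"))["wrist"]
np.set_printoptions(precision=1,suppress=True)
def seg(n,a,b): d=b-a; print(n,np.hypot(*d[:2]),"ang",np.degrees(np.arctan2(d[1],d[0])))
B=ray(c,[(199.5,30.5),(222.5,34),(213,112),(190.7,108)],88)
S=ray(c,[(193.7,125.7),(216,128.7),(209,182),(188,178.7)],72)
T=ray(c,[(224.5,248),(250.7,251.2),(249.5,261.7),(220.5,257.5)],97)
for n,P in(("back",B),("strk",S),("thumb",T)):
    print(n,P[:,:2].tolist(),P.mean(0)); 
    for i in range(4): seg(f"{i}",P[i],P[(i+1)%4])
coins=ray(c,[(134.5,105.5),(73,94)],37);print(coins)
print("plate",ray(c,[(303,170),(367,170),(360,246),(303,243)],11))
print("weight",ray(c,[(231,315)],38))
g=ray(c,[(183,0),(171.5,150)],45); seg("edge",g[1],g[0])
g=ray(c,[(185,181.5),(110,163)],54)
E
```

```text
back [[536.1238883095136, 140.8047458366959], [554.9813585225116, 137.79411926558774], [544.0831315832717, 75.44902219329845], [524.7662442784787, 79.02456600212386]] [540.  108.3  88. ]
0 19.096283805619606 ang -9.070816073133312
1 63.29046120366284 ang -99.91539755153552
2 19.645015873623077 ang 169.51327648640967
3 62.8154972783609 ang 79.58308058245102
strk [[522.2126755430897, 62.99082330489441], [542.9437846038164, 60.07874533823235], [533.2549474259655, 9.19994712257973], [512.792093004534, 12.56155597716105]] [527.8  36.2  72. ]
0 20.934638305250523 ang -7.99596333447948
1 51.79310449980772 ang -100.78173054497275
2 20.737136378099542 ang 170.67085786853428
3 51.30164109049279 ang 79.41866045852522
thumb [[549.3687253569716, -49.73173039375078], [574.4604078986614, -53.03326490874113], [572.983532341189, -64.32803550507421], [544.9136084511067, -59.896344190438356]] [560.4 -56.7  97. ]
0 25.307956514239027 ang -7.495851665629435
1 11.390917620457532 ang -97.44958620578144
2 28.41760924327077 ang 171.02817384488654
3 11.098082729946398 ang 66.33231842402886
[[452.7  82.2  37. ]
 [387.6  95.7  37. ]]
plate [[629.8   8.9  11. ]
 [704.4   9.2  11. ]
 [704.2 -87.7  11. ]
 [632.2 -83.4  11. ]]
weight [[ 541.5 -171.1   38. ]]
edge 141.54717723623023 ang 80.95561848194059
```

Sizes and the 16 mm slot check out, and the tray yaw is about -10°. The slot lies about 119.5 mm along the tray's +y from the grip. I'll turn 80° so the fingers close along the tray's y, then go above the grip.

```bash
python3 -m jog '0 0 0 0 0 -0.1667 -1; 0 0 0 0 0 -0.1667 -1; 0 0 0 0 0 -0.1667 -1; 0 0 0 0 0 -0.1667 -1; 0 0 0 0 0 -0.1667 -1' 20
python3 -m jog '0 0 0 0 0 -0.1667 -1; 0 0 0 0 0 -0.1667 -1; 0 0 0 0 0 -0.1667 -1; 0.14 -0.31 0.3 0 0 0 -1; 0.14 -0.31 0.3 0 0 0 -1'
python3 -m jog '0 0 0.2 0 0 0 -1; 0 0 0 0 0 0 -1; 0 0 0 0 0 0 -1'
python3 - <<'E'
from bench import *
import cv2,pickle
c=snapshot("wrist");pickle.dump(c,open("s1.pkl","wb"))
cv2.imwrite("pics/w1.png",c["img"][:,:,::-1]);print(sense()["tcp_rot"],sense()["tool_pos"])
E
```

```text
time: 0.78
tool_pos: [599.9, 0.0, 404.2]
tcp_rot: [-180.0, -0.0, 140.3]
ft_force: [0.1, 0.6, 0.3]
finger_gap: 85.4
grip_force: 0.0
time: 1.4
tool_pos: [561.3, -56.5, 344.0]
tcp_rot: [-180.0, 0.0, 170.1]
ft_force: [0.6, -0.4, -0.3]
finger_gap: 85.5
grip_force: 0.0
time: 1.78
tool_pos: [562.5, -55.6, 325.8]
tcp_rot: [180.0, 0.1, 170.1]
ft_force: [0.7, -1.2, 1.0]
finger_gap: 85.6
grip_force: 0.0
[1.79992286e+02 1.27924133e-01 1.70066038e+02] [562.59146508 -55.62418084 326.18178981]
```

View pics/w1.png

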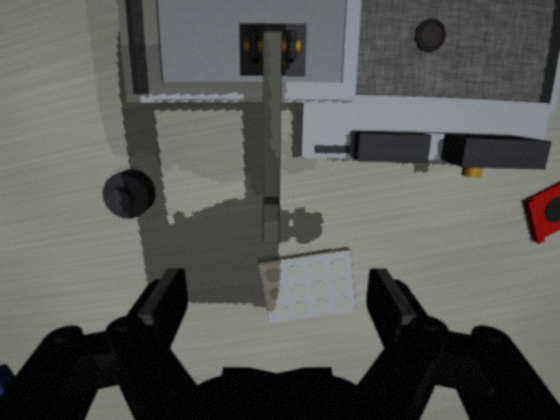

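The view shows the bar vertical in the image and aligned with the tool. The grip is at (271,205–242), close to the finger mid-line.

```bash
python3 - <<'E'
import pickle
from h import *
c=pickle.load(open("s1.pkl","rb"))
np.set_printoptions(precision=1,suppress=True)
P=ray(c,[(264,206),(279.5,206),(279,242),(263.5,242)],97)
print(P,P.mean(0))
d=P.mean(0)[:2]-[562.5,-55.6]
th=np.radians(-9.93); x=np.array([np.cos(th),np.sin(th)]);y=np.array([-x[1],x[0]])
print("dx,dy tray",d@x,d@y)
S=ray(c,[(430,147),(444,147)],80);print(S, (S.mean(0)-P.mean(0))[:2]@y)
E
```

```text
[[544.7 -60.5  97. ]
 [546.5 -50.4  97. ]
 [571.9 -55.2  97. ]
 [570.1 -65.6  97. ]] [558.3 -57.9  97. ]
dx,dy tray -3.7489561255001584 -2.998987836169883
[[527.9  57.7  80. ]
 [529.4  67.6  80. ]] 113.63169738946024
```

```bash
python3 -m jog '0.03 -0.025 0.25 0 0 0 -1; 0 0 0.25 0 0 0 -1; 0 0 0.22 0 0 0 -1; 0 0 0.14 0 0 0 -1; 0 0 0 0 0 0 -1'
python3 -m jog '0 0 0 0 0 0 0; 0 0 0 0 0 0 0.2; 0 0 0 0 0 0 0.4; 0 0 0 0 0 0 0.55;0 0 0 0 0 0 0.7' 20
python3 -m jog '0 0 0 0 0 0 0.85; 0 0 0 0 0 0 1; 0 0 0 0 0 0 1; 0 0 0 0 0 0 1;0 0 0 0 0 0 1' 20
```

```text
time: 2.45
tool_pos: [558.3, -57.8, 238.3]
tcp_rot: [180.0, -0.1, 170.0]
ft_force: [0.4, 0.4, 0.3]
finger_gap: 85.3
grip_force: 0.0
time: 3.08
tool_pos: [558.3, -58.3, 238.8]
tcp_rot: [-180.0, 0.0, 170.0]
ft_force: [-0.8, -1.4, 0.3]
finger_gap: 12.9
grip_force: 0.4
time: 3.7
tool_pos: [558.3, -58.2, 238.9]
tcp_rot: [-180.0, 0.0, 170.0]
ft_force: [-1.2, -1.9, 3.0]
finger_gap: 12.0
grip_force: 22.4
```

```bash
python3 -m jog '0.014 0 -0.085 0 0 0 1; 0.018 0 -0.085 0 0 0 1; 0.026 0 -0.083 0 0 0 1; 0.03 0 -0.082 0 0 0 1; 0 0 0 0 0 0 1'
python3 -m jog '0 0 0 0 0 0 1; 0 0 0 0 0 0 1'
python3 - <<'E'
from bench import *
import cv2,pickle
c=snapshot("side")
im=c["img"][:,:,::-1][160:340,150:420]
cv2.imwrite("pics/sd1.png",cv2.resize(im,None,fx=2.9,fy=2.9,interpolation=cv2.INTER_CUBIC))
E
```

```text
time: 4.32
tool_pos: [548.8, -56.4, 272.4]
tcp_rot: [180.0, -0.1, 170.0]
ft_force: [-3.8, -1.1, -3.1]
finger_gap: 11.6
grip_force: 21.4
time: 4.58
tool_pos: [549.1, -56.4, 271.9]
tcp_rot: [180.0, -0.1, 170.0]
ft_force: [-5.4, -0.7, -0.9]
finger_gap: 11.7
grip_force: 21.6
```

View pics/sd1.png

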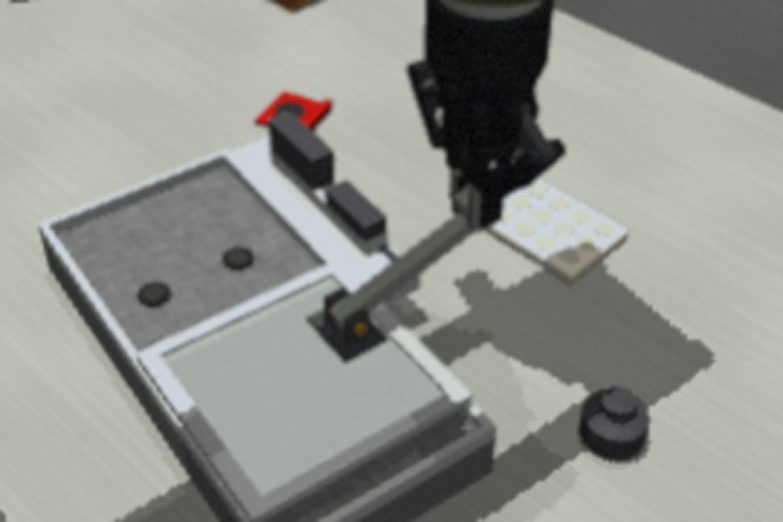

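Bar raised about 0.3 rad and held; the cover hasn't moved. Now slide.

```bash
python3 -m jog '0 0.02 0 0 0 0 1; 0 0.04 0 0 0 0 1; 0 0.05 0 0 0 0 1; 0 0.05 0 0 0 0 1; 0 0.05 0 0 0 0 1'
python3 -m jog '0 0.05 0 0 0 0 1; 0 0.05 0 0 0 0 1; 0 0.05 0 0 0 0 1; 0 0.05 0 0 0 0 1; 0 0.05 0 0 0 0 1'
python3 -m jog '0 0.05 0 0 0 0 1; 0 0.05 0 0 0 0 1; 0 0.05 0 0 0 0 1; 0 0.05 0 0 0 0 1; 0 0.05 0 0 0 0 1'
python3 -m jog '0 0.05 0 0 0 0 1; 0 0.05 0 0 0 0 1; 0 0.04 0 0 0 0 1; 0 0.02 0 0 0 0 1; 0 0.019 0 0 0 0 1'
python3 -m jog '0 0.019 0 0 0 0 1; 0 0.019 0 0 0 0 1'
```

```text
time: 5.25
tool_pos: [552.9, -35.7, 271.9]
tcp_rot: [-180.0, -0.1, 170.0]
ft_force: [-4.8, -1.4, -1.0]
finger_gap: 11.6
grip_force: 21.6
time: 5.88
tool_pos: [557.3, -11.0, 272.0]
tcp_rot: [-180.0, -0.1, 170.0]
ft_force: [-4.8, -1.7, -2.0]
finger_gap: 11.8
grip_force: 21.6
time: 6.5
tool_pos: [561.7, 13.7, 272.0]
tcp_rot: [180.0, -0.1, 170.0]
ft_force: [-4.7, -1.6, -1.5]
finger_gap: 11.9
grip_force: 21.6
time: 7.12
tool_pos: [564.9, 31.2, 272.0]
tcp_rot: [180.0, -0.0, 170.0]
ft_force: [-5.6, -1.1, -1.6]
finger_gap: 11.8
grip_force: 21.6
time: 7.38
tool_pos: [565.6, 34.9, 272.1]
tcp_rot: [180.0, -0.0, 170.0]
ft_force: [-5.8, -1.8, -1.4]
finger_gap: 11.6
grip_force: 21.5
```

```bash
python3 -m jog '0 0.018 0 0 0 0 1; 0 0.018 0 0 0 0 1; 0 0.018 0 0 0 0 1; 0 0.018 0 0 0 0 1; 0 0.018 0 0 0 0 1'
python3 -m jog '0 0.015 0 0 0 0 1; 0 0.015 0 0 0 0 1; 0 0.015 0 0 0 0 1'
python3 -m jog '0 0.01 0 0 0 0 1; 0 0.01 0 0 0 0 1'
```

```text
time: 8.0
tool_pos: [567.2, 43.7, 272.1]
tcp_rot: [180.0, -0.0, 170.0]
ft_force: [-5.6, -1.4, 0.0]
finger_gap: 11.8
grip_force: 21.5
time: 8.38
tool_pos: [568.0, 48.1, 272.1]
tcp_rot: [180.0, -0.0, 170.0]
ft_force: [-4.7, -1.6, -1.9]
finger_gap: 12.2
grip_force: 21.5
time: 8.62
tool_pos: [568.3, 50.1, 272.1]
tcp_rot: [180.0, -0.0, 170.0]
ft_force: [-5.2, -1.5, -1.8]
finger_gap: 11.9
grip_force: 21.5
```

```bash
python3 - <<'E'
from bench import *
import cv2
c=snapshot("scene")
im=c["img"][:,:,::-1][90:270,200:430]
cv2.imwrite("pics/sc2.png",cv2.resize(cv2.convertScaleAbs(im,alpha=1.5,beta=20),None,fx=3.3,fy=3.3,interpolation=cv2.INTER_CUBIC))
E
```

```text
(no output)
```

View pics/sc2.png

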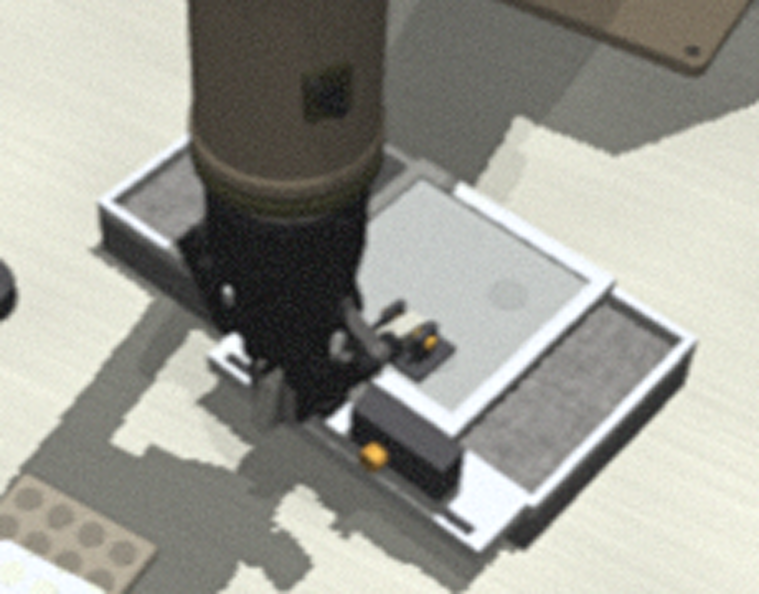

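The cover has followed, with the back stop just ahead of the bar and no contact yet. I'll feel on slowly.

```bash
python3 -m jog '0 0.015 0 0 0 0 1; 0 0.015 0 0 0 0 1'|sed -n '2p;4p'
python3 -m jog '0 0.012 0 0 0 0 1; 0 0.012 0 0 0 0 1'|sed -n '2p;4p'
```

```text
tool_pos: [568.8, 53.0, 272.1]
ft_force: [-4.3, -1.8, -1.6]
tool_pos: [569.3, 55.3, 272.1]
ft_force: [-4.9, -1.3, -1.6]
```

```bash
python3 -m jog '0 0.012 0 0 0 0 1; 0 0.012 0 0 0 0 1'|sed -n '2p;4p'
```

```text
tool_pos: [569.7, 57.7, 272.1]
ft_force: [-4.3, -1.8, -0.6]
```

```bash
python3 -m jog '0 0.01 0 0 0 0 1; 0 0.01 0 0 0 0 1'|sed -n '2p;4p'
```

```text
tool_pos: [570.0, 59.7, 272.1]
ft_force: [-5.3, -1.0, -2.6]
```

```bash
python3 -m jog '0 0.01 0 0 0 0 1; 0 0.01 0 0 0 0 1'|sed -n '2p;4p'
```

```text
tool_pos: [570.4, 61.7, 272.1]
ft_force: [-4.7, -0.1, -1.9]
```

```bash
python3 -m jog '0 0.008 0 0 0 0 1; 0 0.008 0 0 0 0 1'|sed -n '2p;4p'
```

```text
tool_pos: [570.7, 63.2, 272.1]
ft_force: [-5.8, -1.7, -2.2]
```

```bash
python3 -m jog '0 0.008 0 0 0 0 1'|sed -n '2p;4p'
```

```text
tool_pos: [570.8, 63.8, 272.1]
ft_force: [-7.3, -4.9, -0.9]
```

```bash
python3 -m jog '0 0.008 0 0 0 0 1'|sed -n '2p;4p'
```

```text
tool_pos: [570.9, 64.0, 272.1]
ft_force: [-7.0, -8.8, -0.6]
```

Contact is felt where the camera predicted it. Easing back 2 mm.

```bash
python3 -m jog '0 -0.012 0 0 0 0 1; 0 -0.012 0 0 0 0 1; 0 0 0 0 0 0 1'|sed -n '2p;4p'
```

```text
tool_pos: [570.6, 62.8, 272.2]
ft_force: [-4.3, 2.1, -1.2]
```

```bash
python3 -m jog '0 -0.008 0 0 0 0 1; 0 0 0 0 0 0 1'|sed -n '2p;4p'
```

```text
tool_pos: [570.4, 62.0, 272.2]
ft_force: [-4.1, 2.0, -1.4]
```

```bash
python3 -m jog '-0.011 0 0.03 0 0 0 1; -0.011 0 0.03 0 0 0 1; -0.010 0 0.03 0 0 0 1; -0.009 0 0.03 0 0 0 1'|sed -n '2p;4p'
python3 -m jog '-0.007 0 0.02 0 0 0 1'|sed -n '2p;4p'
```

```text
tool_pos: [575.1, 60.9, 260.6]
ft_force: [-1.0, 2.4, 1.5]
tool_pos: [575.7, 60.7, 258.6]
ft_force: [0.8, 1.8, 1.7]
```

```bash
python3 -m jog '-0.006 0 0.02 0 0 0 1; -0.006 0 0.02 0 0 0 1'|sed -n '2p;4p'
```

```text
tool_pos: [576.9, 60.5, 254.6]
ft_force: [2.5, 1.1, 2.4]
```

```bash
python3 -m jog '-0.005 0 0.02 0 0 0 1; -0.005 0 0.02 0 0 0 1'|sed -n '2p;4p'
```

```text
tool_pos: [577.8, 60.3, 250.5]
ft_force: [4.4, 1.5, 2.4]
```

```bash
python3 -m jog '-0.004 0 0.02 0 0 0 1; -0.004 0 0.02 0 0 0 1'|sed -n '2p;4p'
```

```text
tool_pos: [578.5, 60.2, 246.4]
ft_force: [6.0, 1.1, 1.9]
```

```bash
python3 -m jog '0.002 0 0.02 0 0 0 1; 0.002 0 0.015 0 0 0 1'|sed -n '2p;4p'
```

```text
tool_pos: [578.6, 60.2, 243.4]
ft_force: [7.7, -0.3, 3.3]
```

```bash
python3 -m jog '0 0 0.012 0 0 0 1; 0 0 0.005 0 0 0 1'|sed -n '2p;4p'
```

```text
tool_pos: [578.7, 60.1, 241.8]
ft_force: [7.8, 0.3, 2.3]
```

```bash
python3 -m jog '0 0 0 0 0 0 0.5; 0 0 0 0 0 0 0.3; 0 0 0 0 0 0 0.3; 0 0 0 0 0 0 0.3'
python3 -m jog '0 0 -0.1 0 0 0 0.3; 0 0 -0.3 0 0 0 0.3; 0 0 -0.3 0 0 0 0.3; 0 0 -0.3 0 0 0 0.3; 0 0 0 0 0 0 0.3'|sed -n '2p;4,5p'
python3 -m jog '0 0 0 0 0 0 0.3; 0 0 0 0 0 0 0.3;0 0 0 0 0 0 0.3'|sed -n '1,2p'
python3 - <<'E'
from bench import *
import cv2,pickle,numpy as np
ims=[]
for n in("wrist","side"):
    c=snapshot(n); pickle.dump(c,open(f"f_{n}.pkl","wb")); ims.append(c["img"][:,:,::-1])
a=cv2.resize(ims[0],(400,300)); b=cv2.resize(ims[1][170:340,150:377],(400,300),interpolation=cv2.INTER_CUBIC)
z=cv2.resize(ims[0][60:260,140:420],(400,286),interpolation=cv2.INTER_CUBIC)
cv2.imwrite("pics/fin.png",cv2.convertScaleAbs(np.vstack([np.hstack([a,b]),np.hstack([z,np.zeros_like(z)])]),alpha=1.3,beta=15))
E
```

```text
time: 13.42
tool_pos: [577.5, 60.3, 240.7]
tcp_rot: [-180.0, -0.0, 170.0]
ft_force: [1.1, 0.4, -1.0]
finger_gap: 30.3
grip_force: 0.0
tool_pos: [578.9, 60.3, 345.2]
ft_force: [0.2, -1.4, 0.1]
finger_gap: 29.8
time: 14.42
tool_pos: [577.4, 60.3, 339.8]
```

View pics/fin.png

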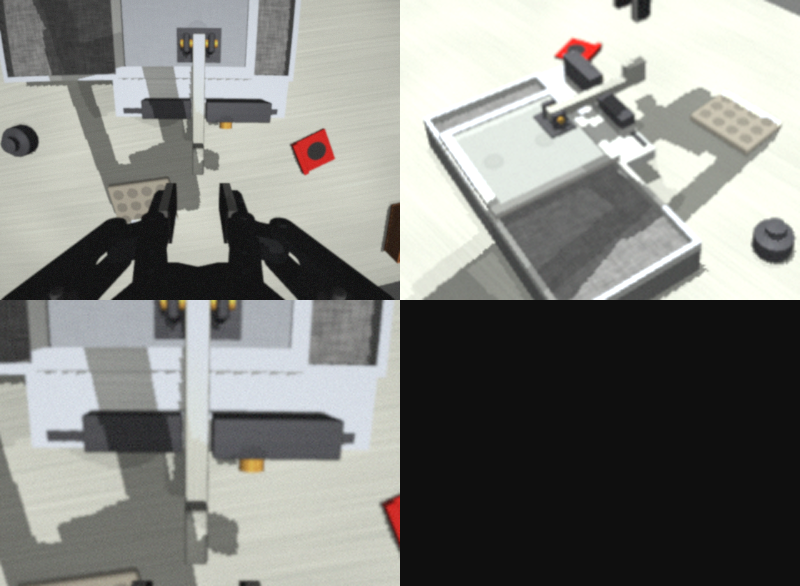

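The bar lies between the striker (left) and the back stop (right). I'll use one enlarged look to confirm the grip height by two views.

```bash
python3 - <<'E'
import cv2,pickle,numpy as np
def z(n,u0,v0,w,h,s):
    im=pickle.load(open(f"f_{n}.pkl","rb"))["img"][v0:v0+h,u0:u0+w,::-1]
    im=cv2.convertScaleAbs(cv2.resize(im,None,fx=s,fy=s,interpolation=cv2.INTER_CUBIC),alpha=1.4,beta=15)
    for k in range(0,w,10): cv2.putText(im,str(u0+k),(s*k,10),0,.35,(0,0,255));cv2.line(im,(s*k,12),(s*k,18),(0,0,255))
    for k in range(0,h,10): cv2.putText(im,str(v0+k),(0,s*k+4),0,.35,(0,160,0))
    return im
cv2.imwrite("pics/fin2.png",np.hstack([z("wrist",240,130,65,120,5)[:,:],z("side",225,190,75,75,6)[:450].copy() if 0 else cv2.copyMakeBorder(z("side",225,190,75,75,6),0,150,0,0,0)]))
E
```

```text
(no output)
```

View pics/fin2.png

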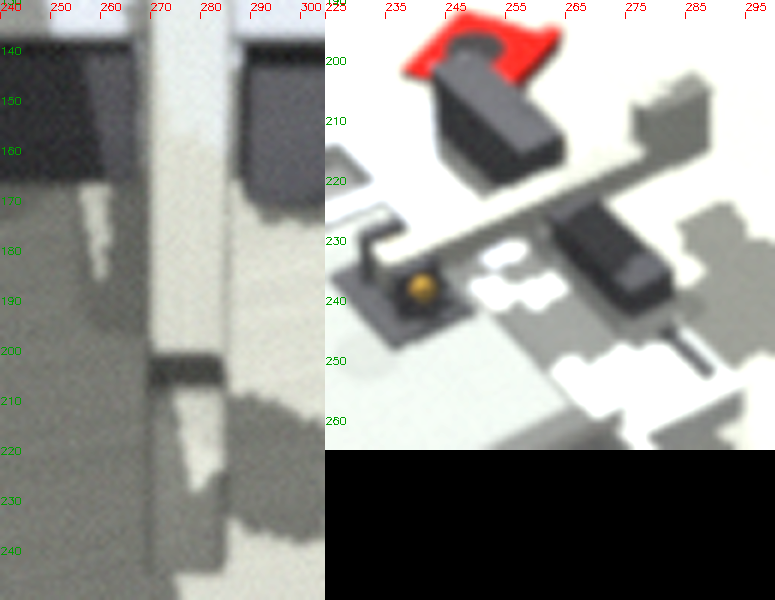

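```bash
python3 - <<'E'
import pickle
from h import *
W,S=[pickle.load(open(f"f_{n}.pkl","rb")) for n in("wrist","side")]
def tri(a,b):
    P=[]
    for c,uv in((W,a),(S,b)):
        p,q=ray(c,[uv],0)[0],np.array(c["extrinsics"])[:3,3]; d=(p-q)/np.linalg.norm(p-q); P.append((q,np.eye(3)-np.outer(d,d)))
    x=np.linalg.solve(sum(M for _,M in P),sum(M@q for q,M in P)); return x.round(1),[round(float(np.linalg.norm(M@(x-q))),1) for q,M in P]
print(tri((270,206.3),(277,207.2)),tri((269,244),(289.2,205.3)))
E
```

```text
(array([564. ,  58.2,  97.8]), [0.1, 0.1]) (array([595.5,  51.6,  89.8]), [0.2, 0.2])
```

The grip top measures about 97 mm or less, which is level. A bar resting on the striker would put it near 118 mm. The cover has moved about 120 mm, so I'll hand in.

```bash
python3 -c "
from bench import *
print(hand_in())"
```

```text
the job is handed in; nothing more can be done
None
```

The coin tray is closed and handed in: the cover is shut over the shillings and the last camera views show the bar level in the slot, but no verdict came back.

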